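Steady the rocking parcel scale on the reception counter

TASK

The parcel scale rocks when a corner is pressed because its two stabiliser screws are wound up clear of the counter. Turn both wing screws down, gently, until both of their feet carry some of the scale's weight and it no longer rocks, but not so far that any of its three fixed feet loses its load; then let go of it. Do not shove the scale out of its place or disturb the other things on the counter.

Things in the scene. Friction and masses are not known exactly. Their poses are not given: they have to be found in the camera images.
- scale: parcel scale, about 4 kg, loose on the counter: grey housing, steel deck 250 (x) by 220 (y) mm, deck top 58 mm up; low sloping console on the far side (x +120 to +182 mm), 91 mm high. Three fixed dome feet alone hold it level. Origin: centre of housing at counter level; x away from the robot's side, y towards the left screw, z up.
- left_hole (a point): point on the top of the scale's flat steel cross arm (32 mm wide in x, 10 mm thick, top 32 mm above the counter, reaching to scale y +-220 mm), where the left screw's axis passes: scale x -50, y +185. While that screw's foot hangs, pressing here or on the wing with 7 to 10 N tips the scale until the foot meets its shim; the tip is then felt as a drop of the gap.
- right_hole (a point): the same point of the right screw, at scale x -50, y -185 mm.
- left_screw: black wing screw, upright axis, on the left arm. Grip: flat wing 46 mm long (own x), 14 thick (own y), 28 tall. Origin on the axis at the wing's underside, at first 14 to 16 mm above the arm's top; own z up. Clockwise from above lowers it 12 mm per turn (1.9 mm per rad), so the grip must go down with it. Turning takes about 0.05 N m while its foot hangs; it stays where left, also when pressed.
- right_screw: the same wing screw on the right arm; same size, frame, thread (clockwise from above lowers it) and behaviour. Slack and the give of all the feet use up about the first 0.4 mm of travel (0.2 rad) after the foot should touch.
- left_foot: round rubber foot, 60 mm across, 8 thick, on the left screw's lower end, turning with it. Origin: centre of its underside. It hangs 1 to 7 mm clear of a card shim of unknown thickness. Once it bears, it gives like rubber (4 N per mm; with the scale's own give about 3 N per mm of screw travel, 6 N per rad of turning) and turning gets stiffer. About 4 N is a good load.
- right_foot: the same foot on the right screw; its clearance differs from the left one's.
- front_foot: fixed rubber dome foot under the middle of the scale's front edge (scale x -100, y 0), 28 mm across; origin at its lowest point. It carries 16 to 21 N at the start, about 0.7 N less for each 1 N on a screw foot.
- rear_left_foot: fixed rubber dome foot under the scale (scale x +90, y +55 mm); origin at its lowest point. It carries 10 to 14 N at the start, 1.8 N less for each 1 N on the left screw foot and 1.5 N more for each 1 N on the right one.
- rear_right_foot: the same at scale x +90, y -55 mm; for it the right screw foot takes load away and the left one adds it.
- tape_roll: roll of clear packing tape lying flat, 100 mm across, 48 mm high; origin at the centre of its underside. Leave it alone.
- sanitizer: plastic bottle, 60 mm across, 150 mm tall, standing; origin at the centre of its underside. Leave it alone.
- small_carton: small cardboard carton 110 by 150 by 90 mm; origin at the centre of its underside. Leave it alone.

How it is judged:
By the outcome, as a careful person would: the job done as asked, in the order asked, and still so for the second after the job is handed in, with the robot touching nothing.
It also fails if it takes over 72 s, if anything falls off the work surface, if the arm or the gripper's body presses on something with over 40 N, if the wrist force passes 120 N, or if a joint passes its speed limit or range.

ROBOT

A 7-joint arm with a two-finger parallel gripper is mounted at the origin on the work surface. World frame = base frame: x ahead of the robot, y to its left, z up, the work surface at z = 0. Lengths are in m, angles in rad, forces in N, time in s.
With the tool pointing down it reaches from about 0.35 to 0.9 m from the base axis. Payload 8.1 kg.
Tool frame: the origin (TCP) lies at the very end of the fingers, on their centre line; the grasp point (between the pads) lies 19 mm behind it (r.tcp_to_grasp is the distance from the TCP to the grasp point, in m); z points along the fingers, y is the line along which they close (so a half turn about z gives the same grasp; the last joint's range is limited). The gripper opens to 85 mm and grips with 20 to 120 N. Pads are 22 mm wide; open, the fingers measure 114 mm over their backs; the gripper's body (76 mm by 85 mm) begins 54 mm behind the grasp point. The pads swing forward as they close: fully open they stand 13 mm farther back than shut.
Start: joints at [-1.206, 0.434, 0.025, 1.573, -0.012, 1.134, -0.075], TCP at [0.282, 0.558, 0.231] pointing down, gripper open.
Joint ranges: [-2.62, 2.62], [-0.44, 2.09], [-1.27, 1.32], [0.08, 2.57], [-1.32, 4.46], [0.12, 2], [-2.74, 2.74]. Speed limits (rad/s): [2.22, 2.22, 3.01, 3.01, 3.14, 3.14, 3.14].

INTERFACE

Orientations are given as [roll, pitch, yaw] about the fixed x, y, z axes, in that order (R = Rz(yaw) Ry(pitch) Rx(roll)).
In Python, from bench import r gives the robot as it stands.
- The arm moves only by the shell command python3 -m crank FILE [FORCE], which reads ROWS from the file FILE. ROWS is a JSON object with one list for each field, all of the same length, 1 to 5, a row being the entries at one place: dx, dy, dz (the shift in shares of the most that a row can go, 1 being 50 mm), turn (a turn about the tool's z in fractions of the full range, 1 being 180 degrees), finger_gap (the opening from 0.0 (shut) to 1.0 (fully open)); each row shifts and turns the commanded pose from where the row before left it, along the tool's axes as they then stand; what a row does not reach is not made up. A row lasts 1/10 s, in which the tool goes at most 0.05 m and 0.15 rad, less where a joint would pass 70% of its speed; a pose out of reach is approached as far as the arm can. The fingers move at their own pace and stop on an object; FORCE is the grip in N (left out, the last holds). Time passes only in rows, so rows that do not move let the fingers close. It prints the time, the measured TCP pose, the force, the opening and the grip force at its end. Shift and turn numbers lie between -1 and 1, and a call with a number outside is refused. Input that does not fit is refused with a message, and nothing moves.
- r.get_state(): the state, without advancing time (a new reading comes with each control period).
- r.get_image(name): name is "scene" or "side" or "wrist"; returns a dict with "frame" (400x640x3 uint8, red, green, blue), "range_z" (400x640 float32, m along the optical axis (not along the pixel's ray), 0 where there is no reading), "fx", "fy", "cx", "cy" (pixels), "eye" and "orientation" of the camera in the world. Camera axes: x right, y up, looking along -z (the intrinsics and any distortion apply to the point x, -y, -z); pixel columns grow to the right and rows downward; lengths in m; the calibration is good to about 2 mm. A picture is of the moment at which its call begins.
- r.hand_in(): hands the job in; it is judged then, once.
Trained networks look in the newest picture that a camera, given by its name, has taken for a name from the list of things; names that differ only in an ending like _2 or _b are one class to them, and where a whole thing is asked for, a point or a joint stands for the part that bears it (a point fixed in the world has none). Each returns a list of dicts, best first, with "score" (0 to 1); they miss things now and then, are a little off and sometimes report something else, mostly with a low value. They report only what shows in the picture. A call takes as long as a camera call.
- r.recognise(camera, query): "location" ([column, row] as shares, 0 to 1, of the picture: columns of its width, rows of its height, amid what is visible of it).
- r.trace(camera, query): "region" (400x640 bool, what is visible of it) and "location" ([column, row] as shares, 0 to 1, of the picture: columns of its width, rows of its height, amid what is visible of it).
The state is a dict: "time_s": time; "q": joint angles; "joint_velocities": joint speeds; "tau": joint torques, N m; "position": TCP position; "eef_rot": TCP orientation; "force": force on the tool from outside, world axes, zero at the start; "ft_torque": the same for the moment, N m; "opening": opening from 0.0 (shut) to 1.0 (fully open); "gripper_force": force on a finger pad.
Only numpy, scipy, OpenCV 4.12 (cv2) and the standard library are available. Lean on these libraries where they do the work, as an engineer would, in place of code of your own. Each camera call takes 0.05 s, during which the arm holds its last target. There are 200 camera calls.

## Working session

There is one attempt and no reset: what is moved stays moved. The work goes in short steps, Python scripts to look and compute and a shell command to move; the robot and the scene stay as the last step left them, time stands still between calls to the robot, and variables do not carry over. Pictures are saved under pics/ and viewed, at most 10 in all, crops included, and the job is handed in when it is done.

```bash
mkdir -p pics; ls; cat > h.py <<'E'
import numpy as np,cv2
from bench import r
from scipy.spatial.transform import Rotation as R
def rot(o):
    o=np.array(o,float)
    if o.shape==(3,3): return o
    return R.from_euler('xyz',o).as_matrix() if o.size==3 else R.from_quat(o).as_matrix()
def cloud(im):
    z=im['range_z']; v,u=np.mgrid[:400,:640]
    p=np.stack([(u-im['cx'])/im['fx']*z,-(v-im['cy'])/im['fy']*z,-z],-1)
    return p@rot(im['orientation']).T+np.array(im['eye'])
E
python3 - <<'E'
from h import *
print(r.get_state())
for c in ['scene','side']:
    im=r.get_image(c); P=cloud(im); np.save(c+'.npy',P)
    print(c,{k:im[k] for k in im if k not in('frame','range_z')})
    cv2.imwrite(f'pics/{c}0.png',im['frame'][...,::-1])
    for n in ['left_screw','right_screw','scale','left_hole','left_foot','right_foot','tape_roll','sanitizer','small_carton']:
        for d in r.trace(c,n)[:2]:
            m=d['region']&(im['range_z']>0)
            if m.sum()<3: continue
            q=P[m]; print(n,round(d['score'],2),m.sum(),np.round(d['location'],3),np.round(np.median(q,0),3),np.round(np.percentile(q,2,axis=0),3),np.round(np.percentile(q,98,axis=0),3))
E
```

```text
pics
{'time_s': 0.0, 'q': array([-1.20561157,  0.43523438,  0.02498285,  1.57410232, -0.01159272,
        1.13401249, -0.07511398]), 'joint_velocities': array([ 0.00086959, -0.00058801, -0.0008326 , -0.00146165,  0.0011604 ,
       -0.00091112,  0.00033928]), 'tau': array([-8.94244731e-04, -6.70472646e+01,  1.02449276e+00, -3.16228867e+01,
        1.54425774e-02,  1.19409309e-02, -3.25361498e-05]), 'position': array([0.28164582, 0.55736769, 0.230517  ]), 'eef_rot': array([-3.13998868e+00,  1.56846153e-04,  2.67371831e+00]), 'force': array([ 0.24323699, -0.35523552, -0.0876673 ]), 'ft_torque': array([-0.0036653 , -0.00400588,  0.011026  ]), 'gripper_force': 0.0, 'opening': 0.9985050824460173}
scene {'fx': 369.14823235156115, 'fy': 369.14823235156115, 'cx': 314.2623554356225, 'cy': 202.8622360637196, 'eye': array([1.11447384, 0.22457471, 1.02304805]), 'orientation': array([0.57304024, 0.01390772, 1.9210777 ])}
left_screw 0.74 174 [0.548 0.53 ] [0.503 0.109 0.03 ] [0.435 0.089 0.001] [0.516 0.13  0.078]
left_screw 0.46 758 [0.727 0.647] [0.565 0.457 0.094] [0.537 0.434 0.009] [0.579 0.4
[... 1407 characters left out ...]
.086]
scale 0.35 71 [0.438 0.554] [0.467 0.099 0.017] [0.456 0.078 0.007] [0.477 0.124 0.026]
left_hole 0.71 6567 [0.532 0.554] [ 0.55  -0.081  0.058] [ 0.436 -0.271  0.016] [0.733 0.1   0.086]
right_foot 0.58 1181 [0.587 0.778] [ 0.39  -0.354  0.036] [ 0.344 -0.401 -0.001] [ 0.461 -0.306  0.051]
right_foot 0.51 112 [0.59 0.69] [ 0.522 -0.266  0.016] [ 0.512 -0.287  0.007] [ 0.533 -0.241  0.026]
tape_roll 0.81 1150 [0.588 0.786] [ 0.39  -0.356  0.037] [ 0.344 -0.401 -0.001] [ 0.439 -0.307  0.051]
sanitizer 0.83 517 [0.36  0.374] [0.537 0.444 0.077] [0.518 0.429 0.008] [0.567 0.472 0.15 ]
small_carton 0.78 3311 [0.674 0.742] [ 0.519 -0.442  0.089] [ 0.491 -0.508  0.006] [ 0.6   -0.362  0.094]
```

```bash
python3 - <<'E'
from h import *
A=[np.load(c+'.npy').reshape(-1,3) for c in('scene','side')]
for c,P in zip(('scene','side'),A):
  for n,x in (('L',(0.50,0.107)),('R',(0.545,-0.257))):
    d=np.hypot(P[:,0]-x[0],P[:,1]-x[1]); m=(d<0.045)&(P[:,2]>0.048)&(P[:,2]<0.1)
    q=P[m]; top=np.percentile(q[:,2],97); t=q[q[:,2]>top-.012,:2]
    (cx,cy),wh,an=cv2.minAreaRect(t.astype(np.float32)*1000)
    w=np.linalg.eigh(np.cov(t.T))[1][:,1]
    print(c,n,len(q),len(t),'top',round(top,4),'mean',t.mean(0).round(4),'rect',round(cx,1),round(cy,1),np.round(wh,1),round(an,1),'pca',np.degrees(np.arctan2(w[1],w[0])).round(1))
  m=(abs(P[:,2]-.058)<.004)&(abs(P[:,0]-.59)<.25)&(abs(P[:,1]+.06)<.14)
  print('deck',cv2.minAreaRect(P[m,:2].astype(np.float32)*1000),np.median(P[m,2]))
a=[cv2.imread(f'pics/{c}0.png') for c in('scene','side')]
cv2.imwrite('pics/both.png',np.vstack([cv2.resize(a[0][110:310,180:500],(720,300)) if 0 else cv2.resize(a[0][120:320,200:500],(450,300)),cv2.resize(a[1][160:360,200:500],(450,300))]))
E
```

```text
scene L 81 61 top 0.0789 mean [0.4886 0.109 ] rect 487.1 108.5 [46.7 12.8] 17.0 pca -160.2
scene R 104 67 top 0.0765 mean [ 0.5443 -0.2551] rect 543.0 -255.7 [14.2 46.2] 81.6 pca 171.1
deck ((589.0211181640625, -62.62727355957031), (300.9558410644531, 219.86622619628906), 8.576606750488281) 0.05719819745256266
side L 97 57 top 0.0785 mean [0.4831 0.1034] rect 484.9 105.9 [50.5 16.6] 19.5 pca -160.8
side R 131 80 top 0.0776 mean [ 0.5376 -0.2614] rect 538.8 -259.9 [14.4 47.2] 82.5 pca 170.8
deck ((583.9404907226562, -66.56694030761719), (298.1588134765625, 221.99501037597656), 9.21498966217041) 0.057937653363871966
```

View pics/both.png

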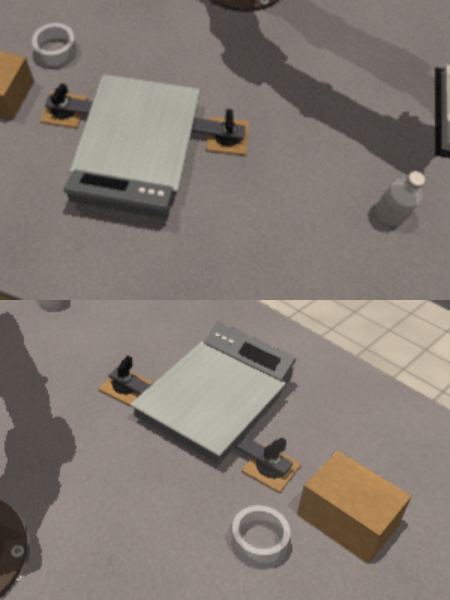

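The crops show the scale between its two shims. In the scene crop the left wing is at about (229,125), the right wing at (60,95), and the carton and tape lie beyond the right screw. The wing-to-wing distance comes to 369 mm against the given 370 mm. I'm moving above the left wing.

Units first: shifts go in shares of 50 mm and turns go in shares of 180 degrees. So -0.035 m is -0.7, -0.0282 m is -0.564.

```bash
cat >> h.py <<'E'
def to(p,yaw=None):
    s=r.get_state(); M=R.from_euler('xyz',s['eef_rot']).as_matrix()
    d=M.T@(np.array(p)-s['position']); e=0
    if yaw is not None:
        e=-(np.radians(yaw)-s['eef_rot'][2]); e=(e+np.pi)%(2*np.pi)-np.pi
    print('t',round(s['time_s'],2),'pos',s['position'].round(4),'yaw',np.degrees(s['eef_rot'][2]).round(1),'tooldelta',d.round(4),'turn',round(e,3),'q7',s['q'][6].round(2),'F',s['force'].round(2),'T',s['ft_torque'].round(3))
E
for i in 1 2; do echo '{"dx":[-0.7,-0.7,-0.7,-0.7,-0.7],"dy":[-0.564,-0.564,-0.564,-0.564,-0.564],"dz":[0,0,0,0,0],"turn":[0,0,0,0,0],"finger_gap":[1,1,1,1,1]}' > m.json && python3 -m crank m.json; done
echo '{"dx":[-0.7,0,0,0,0],"dy":[-0.564,0,0,0,0],"dz":[0,0,0,0,0],"turn":[-0.0414,-0.0414,-0.0414,-0.0414,-0.0414],"finger_gap":[1,1,1,1,1]}' > m.json && python3 -m crank m.json
python3 -c "
from h import *
to([.486,.107,.2],198.5)"
```

```text
time_s: 1.5
position: [0.375, 0.3514, 0.2315]
eef_rot: [3.141, 0.0, 2.674]
force: [2.1, 1.3, 0.6]
opening: 1.002
gripper_force: 0.0
time_s: 2.0
position: [0.4676, 0.1466, 0.2317]
eef_rot: [3.141, 0.0, 2.674]
force: [1.7, 0.7, -0.1]
opening: 1.005
gripper_force: 0.0
time_s: 2.5
position: [0.4852, 0.1084, 0.2314]
eef_rot: [3.141, 0.0, -2.958]
force: [0.8, -0.5, 0.7]
opening: 1.002
gripper_force: 0.0
t 2.5 pos [0.4852 0.1084 0.2314] yaw -169.5 tooldelta [-0.0005 -0.0015  0.0314] turn -0.14 q7 1.46 F [ 0.84 -0.47  0.71] T [-0.037  0.062 -0.005]
```

In the tool's units: -0.14 rad / 3.1416 = -0.0446.

```bash
echo '{"dx":[0,0,0],"dy":[0,0,0],"dz":[0,0,0],"turn":[-0.0446,0,0],"finger_gap":[1,1,1]}' > m.json && python3 -m crank m.json
cat >> h.py <<'E'
def wing(x,fn,zlo=.06,name=None):
    im=r.get_image('wrist'); P=cloud(im); s=r.get_state()
    q=P.reshape(-1,3); q=q[(np.hypot(q[:,0]-x[0],q[:,1]-x[1])<.035)&(q[:,2]>zlo)&(q[:,2]<.09)]
    top=np.percentile(q[:,2],95); t=q[q[:,2]>top-.006,:2]
    b=cv2.minAreaRect(t.astype(np.float32)*1000); w=np.linalg.eigh(np.cov(t.T))[1][:,1]
    print('pts',len(q),len(t),'top',round(top,4),'rect',np.round(b[0],1),np.round(b[1],1),round(b[2],1),'mean',t.mean(0).round(4),'dir',np.degrees(np.arctan2(w[1],w[0])).round(1))
    cv2.imwrite(fn,im['frame'][...,::-1]); return im,P
E
python3 -c "
from h import *
im,P=wing([.486,.107],'pics/w1.png')
q=P.reshape(-1,3); m=np.hypot(q[:,0]-.486,q[:,1]-.107)<.1
z=q[m,2]; print(np.histogram(z,bins=np.arange(-.006,.09,.003)))
to([.486,.107,.2],198.5)"
```

```text
time_s: 2.8
position: [0.4851, 0.1085, 0.2314]
eef_rot: [3.141, 0.0, -2.828]
force: [-1.0, 1.4, -0.4]
opening: 0.996
gripper_force: 0.0
pts 601 584 top 0.0778 rect [486.4 109.2] [45.5 14. ] 21.2 mean [0.4855 0.1089] dir -158.9
(array([   0, 3888, 9259,   57, 2036,  100,   16,  344,  112,   31,   68,
         81, 2035,  169,   41,    0,    1,   15,    1,   35,  492, 1860,
          5,    5,    7,    7,  236,  326,   18,    0,    0]), array([-0.006, -0.003,  0.   ,  0.003,  0.006,  0.009,  0.012,  0.015,
        0.018,  0.021,  0.024,  0.027,  0.03 ,  0.033,  0.036,  0.039,
        0.042,  0.045,  0.048,  0.051,  0.054,  0.057,  0.06 ,  0.063,
        0.066,  0.069,  0.072,  0.075,  0.078,  0.081,  0.084,  0.087]))
t 2.85 pos [0.4851 0.1085 0.2314] yaw -162.0 tooldelta [-0.0004 -0.0017  0.0314] turn -0.008 q7 1.59 F [-0.61 -0.24  0.17] T [-0.045 -0.015  0.027]
```

View pics/w1.png

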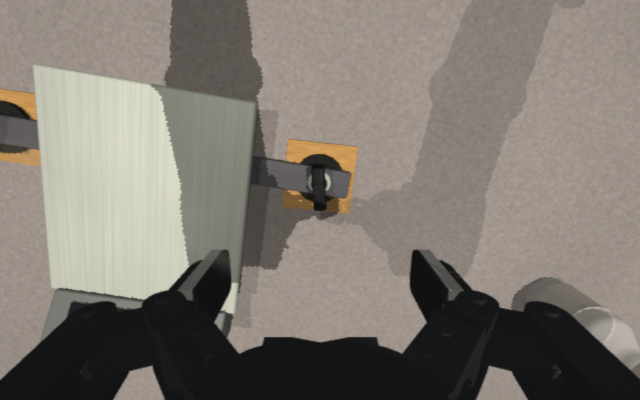

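The wrist view shows the left wing at pixel (320,187), upright and centred between the fingers. The shim and foot are under it. I'm turning 0.05 rad to line up with the wing, going down and gripping at 20 N.

In the tool's units: 0.045 m is 0.9, 0.04 m is 0.8, -0.05 rad / 3.1416 = -0.0159.

```bash
echo '{"dx":[-0.02,0,0,0,0],"dy":[0,0,0,0,0],"dz":[0.9,0.9,0.9,0.8,0.2],"turn":[-0.0159,0,0,0,0],"finger_gap":[1,1,1,0.6,0.4]}' > m.json && python3 -m crank m.json 20
python3 -c "
from h import *
to([.486,.109,.046],201)"
echo '{"dx":[0,0,0,0,0],"dy":[0,0,0,0,0],"dz":[0,0,0,0,0],"turn":[0,0,0,0,0],"finger_gap":[0.3,0.3,0,0,0]}' > m.json && python3 -m crank m.json 20
python3 -c "
from h import *
to([.486,.109,.046],201)"
```

```text
time_s: 3.35
position: [0.4835, 0.1081, 0.043]
eef_rot: [3.142, -0.006, -2.775]
force: [-1.5, 0.4, 0.0]
opening: 0.689
gripper_force: 0.0
t 3.35 pos [0.4835 0.1081 0.043 ] yaw -159.0 tooldelta [-0.0026 -0.0001 -0.003 ] turn -0.0 q7 1.67 F [-1.54  0.42  0.01] T [0.009 0.083 0.067]
time_s: 3.85
position: [0.4879, 0.1093, 0.048]
eef_rot: [-3.141, 0.004, -2.774]
force: [3.1, -0.6, 4.2]
opening: 0.16
gripper_force: 26.9
t 3.85 pos [0.4879 0.1093 0.048 ] yaw -158.9 tooldelta [0.0019 0.0004 0.0019] turn 0.001 q7 1.67 F [ 3.11 -0.65  4.15] T [ 0.026 -0.566 -0.069]
```

In the tool's units: 0.0002 m is 0.004, 0.1 rad / 3.1416 = 0.0318.

```bash
echo '{"dx":[0,0,0],"dy":[0,0,0],"dz":[0,0,0],"turn":[0,0,0],"finger_gap":[0,0,0]}' > m.json && python3 -m crank m.json 
python3 -c "
from h import *
to([.486,.109,.046],201)"
echo '{"dx":[0,0,0,0,0],"dy":[0,0,0,0,0],"dz":[0.004,0.004,0.004,0.004,0],"turn":[0.0318,0.0318,0.0318,0.0318,0],"finger_gap":[0,0,0,0,0]}' > m.json && python3 -m crank m.json 
python3 -c "
from h import *
to([.486,.109,.046],201)"
```

```text
time_s: 4.15
position: [0.4878, 0.1095, 0.0474]
eef_rot: [-3.142, 0.004, -2.773]
force: [3.8, -0.6, 7.3]
opening: 0.162
gripper_force: 27.3
t 4.15 pos [0.4878 0.1095 0.0474] yaw -158.9 tooldelta [0.0019 0.0002 0.0014] turn 0.002 q7 1.67 F [ 3.76 -0.6   7.27] T [-0.003 -0.803 -0.098]
time_s: 4.65
position: [0.4879, 0.1093, 0.0466]
eef_rot: [3.141, 0.004, 3.106]
force: [3.5, -0.5, 6.9]
opening: 0.157
gripper_force: 27.4
t 4.65 pos [0.4879 0.1093 0.0466] yaw 178.0 tooldelta [ 0.0019 -0.0004  0.0006] turn -0.402 q7 1.37 F [ 3.49 -0.53  6.89] T [-0.197 -0.779 -0.07 ]
```

```bash
echo '{"dx":[-0.03,0,0],"dy":[0,0,0],"dz":[-0.02,0,0],"turn":[0,0,0],"finger_gap":[0,0,0]}' > m.json && python3 -m crank m.json 
python3 -c "
from h import *
to([.486,.109,.046],201)"
echo '{"dx":[0,0,0,0,0],"dy":[0,0,0,0,0],"dz":[0.004,0.004,0.004,0.004,0],"turn":[0.0318,0.0318,0.0318,0.0318,0],"finger_gap":[0,0,0,0,0]}' > m.json && python3 -m crank m.json 
python3 -c "
from h import *
to([.486,.109,.046],201)"
```

```text
time_s: 4.95
position: [0.488, 0.1092, 0.0469]
eef_rot: [3.141, 0.001, 3.11]
force: [1.4, 1.6, 6.3]
opening: 0.154
gripper_force: 27.1
t 4.95 pos [0.488  0.1092 0.0469] yaw 178.2 tooldelta [ 0.002  -0.0003  0.0009] turn -0.398 q7 1.37 F [1.38 1.65 6.34] T [ 0.123 -0.365 -0.05 ]
time_s: 5.45
position: [0.488, 0.109, 0.0461]
eef_rot: [3.141, 0.001, 2.706]
force: [0.7, 0.6, 6.5]
opening: 0.158
gripper_force: 27.4
t 5.45 pos [0.488  0.109  0.0461] yaw 155.1 tooldelta [ 0.0018 -0.0008  0.0001] turn -0.802 q7 1.06 F [0.73 0.56 6.47] T [-0.165 -0.304 -0.038]
```

In the tool's units: -0.002 m is -0.04.

```bash
echo '{"dx":[0,0,0],"dy":[0,0,0],"dz":[-0.04,0,0],"turn":[0,0,0],"finger_gap":[0,0,0]}' > m.json && python3 -m crank m.json 
python3 -c "
from h import *
to([.488,.109,.046],201)"
echo '{"dx":[0,0,0],"dy":[0,0,0],"dz":[-0.04,0,0],"turn":[0,0,0],"finger_gap":[0,0,0]}' > m.json && python3 -m crank m.json 
python3 -c "
from h import *
to([.488,.109,.046],201)"
```

```text
time_s: 5.75
position: [0.4878, 0.1087, 0.0476]
eef_rot: [3.141, 0.001, 2.71]
force: [5.2, -1.3, -4.1]
opening: 0.162
gripper_force: 25.7
t 5.75 pos [0.4878 0.1087 0.0476] yaw 155.3 tooldelta [-0.      0.0003  0.0016] turn -0.798 q7 1.07 F [ 5.23 -1.34 -4.07] T [-0.179 -1.103 -0.05 ]
time_s: 6.05
position: [0.4877, 0.1082, 0.0493]
eef_rot: [-3.141, 0.0, 2.71]
force: [5.8, -2.8, -8.7]
opening: 0.159
gripper_force: 25.1
t 6.05 pos [0.4877 0.1082 0.0493] yaw 155.2 tooldelta [0.     0.0008 0.0033] turn -0.799 q7 1.06 F [ 5.77 -2.76 -8.71] T [-0.321 -1.359 -0.011]
```

In the tool's units: 0.002 m is 0.04.

```bash
echo '{"dx":[0,0,0],"dy":[0,0,0],"dz":[0.04,0,0],"turn":[0,0,0],"finger_gap":[0,0,0]}' > m.json && python3 -m crank m.json 
python3 -c "
from h import *
to([.488,.109,.046],201)"
echo '{"dx":[0,0,0,0,0],"dy":[0,0,0,0,0],"dz":[0.004,0.004,0.004,0.004,0],"turn":[0.0318,0.0318,0.0318,0.0318,0],"finger_gap":[0,0,0,0,0]}' > m.json && python3 -m crank m.json 
python3 -c "
from h import *
to([.488,.109,.046],201)"
```

```text
time_s: 6.35
position: [0.4877, 0.1087, 0.0476]
eef_rot: [-3.142, 0.0, 2.71]
force: [4.7, -1.9, -3.9]
opening: 0.162
gripper_force: 25.6
t 6.35 pos [0.4877 0.1087 0.0476] yaw 155.3 tooldelta [-0.0001  0.0004  0.0016] turn -0.798 q7 1.07 F [ 4.73 -1.89 -3.91] T [-0.259 -1.13  -0.033]
time_s: 6.85
position: [0.4876, 0.1085, 0.0468]
eef_rot: [-3.141, 0.001, 2.306]
force: [4.3, -3.2, -4.1]
opening: 0.159
gripper_force: 25.7
t 6.85 pos [0.4876 0.1085 0.0468] yaw 132.1 tooldelta [0.0002 0.0006 0.0008] turn -1.202 q7 0.76 F [ 4.28 -3.16 -4.06] T [-0.472 -1.065 -0.073]
```

In the tool's units: -0.0025 m is -0.05, 0.0007 m is 0.014.

```bash
echo '{"dx":[-0.05,0,0],"dy":[0.01,0,0],"dz":[0.014,0,0],"turn":[0,0,0],"finger_gap":[0,0,0]}' > m.json && python3 -m crank m.json 
python3 -c "
from h import *
to([.488,.109,.046],201)"
echo '{"dx":[0,0,0],"dy":[0,0,0],"dz":[0.02,0,0],"turn":[0,0,0],"finger_gap":[0,0,0]}' > m.json && python3 -m crank m.json
echo '{"dx":[0,0,0],"dy":[0,0,0],"dz":[0.02,0,0],"turn":[0,0,0],"finger_gap":[0,0,0]}' > m.json && python3 -m crank m.json
python3 -c "
from h import *
to([.488,.109,.046],201)"
```

```text
time_s: 7.15
position: [0.4879, 0.1084, 0.0461]
eef_rot: [-3.14, -0.003, 2.312]
force: [-4.5, 4.5, 4.2]
opening: 0.159
gripper_force: 27.0
t 7.15 pos [0.4879 0.1084 0.0461] yaw 132.4 tooldelta [0.0003 0.0005 0.0001] turn -1.197 q7 0.77 F [-4.54  4.53  4.21] T [ 0.884  0.698 -0.08 ]
time_s: 7.45
position: [0.4878, 0.1086, 0.0454]
eef_rot: [-3.14, -0.003, 2.312]
force: [-6.8, 4.7, 12.5]
opening: 0.158
gripper_force: 28.0
time_s: 7.75
position: [0.4878, 0.1087, 0.0448]
eef_rot: [-3.141, -0.004, 2.312]
force: [-7.7, 4.7, 17.8]
opening: 0.16
gripper_force: 28.8
t 7.75 pos [0.4878 0.1087 0.0448] yaw 132.4 tooldelta [ 0.0001  0.0003 -0.0012] turn -1.197 q7 0.77 F [-7.66  4.72 17.78] T [ 0.75   1.549 -0.053]
```

In the tool's units: -0.0025 m is -0.05, 0.0013 m is 0.026.

```bash
echo '{"dx":[0.026,0,0],"dy":[0,0,0],"dz":[-0.05,0,0],"turn":[0,0,0],"finger_gap":[0,0,0]}' > m.json && python3 -m crank m.json 
for i in 1 2 3 4 5 6; do python3 -c "
from h import *
to([.488,.109,.046],201)"
echo '{"dx":[0,0],"dy":[0,0],"dz":[0.008,0],"turn":[0,0],"finger_gap":[0,0]}' > m.json && python3 -m crank m.json >/dev/null; done
python3 -c "
from h import *
to([.488,.109,.046],201)"
```

```text
time_s: 8.05
position: [0.4879, 0.1085, 0.0464]
eef_rot: [-3.141, -0.001, 2.31]
force: [-1.9, 1.4, 0.2]
opening: 0.159
gripper_force: 26.3
t 8.05 pos [0.4879 0.1085 0.0464] yaw 132.4 tooldelta [0.0003 0.0004 0.0004] turn -1.198 q7 0.77 F [-1.91  1.4   0.17] T [ 0.343  0.351 -0.022]
t 8.25 pos [0.4879 0.1085 0.0461] yaw 132.4 tooldelta [0.0003 0.0004 0.0001] turn -1.198 q7 0.77 F [-3.02  3.24  4.25] T [0.52  0.828 0.028]
t 8.45 pos [0.488  0.1086 0.0459] yaw 132.4 tooldelta [ 0.0003  0.0003 -0.0001] turn -1.198 q7 0.77 F [-4.74  3.    7.11] T [ 0.536  1.098 -0.062]
t 8.65 pos [0.488  0.1086 0.0457] yaw 132.4 tooldelta [ 0.0003  0.0003 -0.0003] turn -1.198 q7 0.77 F [-5.13  2.11  9.15] T [ 0.482  1.218 -0.031]
t 8.85 pos [0.488  0.1087 0.0454] yaw 132.4 tooldelta [ 0.0002  0.0002 -0.0006] turn -1.198 q7 0.77 F [-6.94  3.19 12.58] T [ 0.494  1.369 -0.03 ]
t 9.05 pos [0.488  0.1087 0.0451] yaw 132.4 tooldelta [ 0.0002  0.0002 -0.0009] turn -1.198 q7 0.77 F [-7.19  3.57 15.44] T [ 0.419  1.552 -0.057]
t 9.25 pos [0.4879 0.1088 0.0448] yaw 132.4 tooldelta [ 0.0001  0.0002 -0.0012] turn -1.198 q7 0.77 F [-8.41  2.74 16.92] T [ 0.489  1.693 -0.053]
```

```bash
cat >> h.py <<'E'
def avg(n=5):
    L=[]
    for _ in range(n):
        s=r.get_state(); L.append(np.r_[s['position'],s['force'],s['ft_torque'][2],s['tau'][6],np.degrees(s['eef_rot'][2]),s['q'][6]]); r.get_image('wrist')
    L=np.array(L); m=L.mean(0)
    print('t',round(s['time_s'],2),'pos',m[:3].round(5),'F',m[3:6].round(2),'Tz',m[6].round(4),'tau7',m[7].round(4),'sd',L[:,6:8].std(0).round(4),'yaw',m[8].round(2),'q7',m[9].round(3))
E
echo '{"dx":[0,0,0],"dy":[0,0,0],"dz":[-0.048,0,0],"turn":[0,0,0],"finger_gap":[0,0,0]}' > m.json && python3 -m crank m.json 
python3 -c "
from h import *
avg()"
echo '{"dx":[0,0],"dy":[0,0],"dz":[0.004,0.004],"turn":[0.0318,0.0318],"finger_gap":[0,0]}' > m.json && python3 -m crank m.json >/dev/null
python3 -c "
from h import *
avg()"
echo '{"dx":[0,0],"dy":[0,0],"dz":[0.004,0.004],"turn":[0.0318,0.0318],"finger_gap":[0,0]}' > m.json && python3 -m crank m.json >/dev/null
python3 -c "
from h import *
avg()"
```

```text
time_s: 9.55
position: [0.4881, 0.1084, 0.0464]
eef_rot: [-3.141, -0.001, 2.31]
force: [-4.4, 3.0, 1.7]
opening: 0.157
gripper_force: 26.4
t 9.75 pos [0.48811 0.10847 0.0464 ] F [-4.73  2.93  1.57] Tz -0.0451 tau7 0.0528 sd [0.0338 0.0019] yaw 132.37 q7 0.766
t 10.2 pos [0.48806 0.10843 0.04599] F [-5.3   2.57  2.7 ] Tz -0.0465 tau7 0.2333 sd [0.0884 1.0676] yaw 120.74 q7 0.614
t 10.65 pos [0.488   0.10837 0.04565] F [-5.31  2.2   3.93] Tz -0.0782 tau7 0.2171 sd [0.0814 0.9541] yaw 109.31 q7 0.466
```

In the tool's units: 0.0006 m is 0.012, -0.0005 m is -0.01.

```bash
sed -i "s/    for _ in range(n):/    r.get_image('wrist'); r.get_image('wrist')\n    for _ in range(n):/" h.py
echo '{"dx":[0.012,0],"dy":[0.012,0],"dz":[-0.01,0],"turn":[0,0],"finger_gap":[0,0]}' > m.json && python3 -m crank m.json >/dev/null
python3 -c "
from h import *
avg(4)"
echo '{"dx":[0,0],"dy":[0,0],"dz":[0.004,0],"turn":[0.0318,0],"finger_gap":[0,0]}' > m.json && python3 -m crank m.json >/dev/null
python3 -c "
from h import *
avg(4)"
```

```text
t 11.15 pos [0.48803 0.10839 0.04592] F [-5.14  0.18  0.46] Tz -0.0643 tau7 0.0642 sd [0.0346 0.001 ] yaw 109.49 q7 0.467
t 11.65 pos [0.48801 0.10838 0.04573] F [-5.48  0.83  1.37] Tz -0.0759 tau7 0.0546 sd [0.0082 0.0432] yaw 103.75 q7 0.392
```

In the tool's units: -0.0013 m is -0.026, 0.0003 m is 0.006.

```bash

echo '{"dx":[0.006,0],"dy":[-0.026,0],"dz":[-0.004,0],"turn":[0,0],"finger_gap":[0,0]}' > m.json && python3 -m crank m.json >/dev/null
python3 -c "
from h import *
avg(4)"
echo '{"dx":[0,0,0],"dy":[0,0,0],"dz":[0.004,0.004,0],"turn":[0.0318,0.0318,0],"finger_gap":[0,0,0]}' > m.json && python3 -m crank m.json >/dev/null
python3 -c "
from h import *
avg(4)"
```

```text
t 12.15 pos [0.48787 0.10833 0.04626] F [-1.24 -3.26 -5.04] Tz -0.0097 tau7 0.0297 sd [0.0287 0.0033] yaw 103.69 q7 0.391
t 12.75 pos [0.48786 0.10842 0.04599] F [-0.58 -5.2  -4.66] Tz -0.0714 tau7 0.0156 sd [0.0088 0.0693] yaw 92.29 q7 0.243
```

In the tool's units: 0.0005 m is 0.01.

```bash
for i in 1 2 3 4 5 6 7; do
echo '{"dx":[0,0,0],"dy":[0,0,0],"dz":[0.01,0,0],"turn":[0,0,0],"finger_gap":[0,0,0]}' > m.json && python3 -m crank m.json >/dev/null
python3 -c "
from h import *
to([.488,.109,.046],201)"; done
```

```text
t 13.1 pos [0.4878 0.1085 0.0457] yaw 92.3 tooldelta [ 0.0005  0.0002 -0.0003] turn -1.897 q7 0.24 F [-2.02 -4.99 -1.83] T [-1.13   0.336 -0.13 ]
t 13.4 pos [0.4878 0.1085 0.0453] yaw 92.3 tooldelta [ 0.0005  0.0002 -0.0007] turn -1.897 q7 0.24 F [-3.58 -4.88  1.62] T [-1.167  0.531 -0.146]
t 13.7 pos [0.4879 0.1086 0.045 ] yaw 92.3 tooldelta [ 0.0004  0.0002 -0.001 ] turn -1.897 q7 0.25 F [-3.16 -4.95  4.34] T [-1.125  0.742 -0.118]
t 14.0 pos [0.4878 0.1086 0.0447] yaw 92.3 tooldelta [ 0.0004  0.0002 -0.0013] turn -1.897 q7 0.25 F [-4.58 -4.93  8.55] T [-1.184  0.987 -0.044]
t 14.3 pos [0.4879 0.1087 0.0444] yaw 92.3 tooldelta [ 0.0003  0.0002 -0.0016] turn -1.897 q7 0.25 F [-5.7 -3.9 12.8] T [-1.161  1.173 -0.058]
t 14.6 pos [0.4879 0.1088 0.0441] yaw 92.3 tooldelta [ 0.0002  0.0001 -0.0019] turn -1.897 q7 0.25 F [-6.25 -4.94 16.  ] T [-1.162  1.435 -0.075]
t 14.9 pos [0.4879 0.1088 0.0437] yaw 92.3 tooldelta [ 0.0002  0.0001 -0.0023] turn -1.897 q7 0.25 F [-7.6  -4.57 18.52] T [-1.215  1.586 -0.062]
```

In the tool's units: -0.002 m is -0.04, -0.001 m is -0.02.

```bash
echo '{"dx":[-0.02,0,0,0,0],"dy":[-0.014,0,0,0,0],"dz":[-0.04,0,0,0,0],"turn":[0,0,0,0,0],"finger_gap":[0,0,1,1,1]}' > m.json && python3 -m crank m.json
echo '{"dx":[0,0,0,0,0],"dy":[0,0,0,0,0],"dz":[-1,-1,-1,-0.6,0],"turn":[0,0,-0.0414,-0.0414,-0.0414],"finger_gap":[1,1,1,1,1]}' > m.json && python3 -m crank m.json
echo '{"dx":[0,0,0,0,0],"dy":[0,0,0,0,0],"dz":[0,0,0,0,0],"turn":[-0.0414,-0.0414,-0.0414,-0.0414,-0.0414],"finger_gap":[1,1,1,1,1]}' > m.json && python3 -m crank m.json
python3 -c "
from h import *
wing([.488,.109],'pics/w2.png')
to([.5415,-.2575,.23],171)"
```

```text
time_s: 15.4
position: [0.4874, 0.1084, 0.0445]
eef_rot: [3.141, -0.0, 1.611]
force: [0.7, -0.1, -0.1]
opening: 0.663
gripper_force: 0.0
time_s: 15.9
position: [0.4897, 0.1086, 0.2288]
eef_rot: [3.134, -0.0, 2.006]
force: [0.1, 0.6, -0.0]
opening: 1.0
gripper_force: 0.0
time_s: 16.4
position: [0.4871, 0.1081, 0.2244]
eef_rot: [3.141, -0.0, 2.656]
force: [-1.0, 0.7, -0.5]
opening: 0.999
gripper_force: 0.0
pts 672 604 top 0.0747 rect [487.2 110.5] [14.2 45.7] 2.5 mean [0.4866 0.1109] dir 92.0
t 16.45 pos [0.4871 0.1081 0.2245] yaw 152.6 tooldelta [-0.2165 -0.2995 -0.0055] turn -0.321 q7 0.96 F [ 0.33  0.2  -0.27] T [-0.055 -0.01  -0.   ]
```

In the tool's units: -0.0374 m is -0.748, -0.027 m is -0.54.

```bash
echo '{"dx":[-0.54,-0.54,-0.54,-0.54,-0.54],"dy":[-0.748,-0.748,-0.748,-0.748,-0.748],"dz":[0,0,0,0,0],"turn":[0,0,0,0,0],"finger_gap":[1,1,1,1,1]}' > m.json && python3 -m crank m.json
echo '{"dx":[-0.54,-0.54,-0.54,0,0],"dy":[-0.748,-0.748,-0.748,0,0],"dz":[0,0,0,0,0],"turn":[0,0,0,-0.0414,-0.0414],"finger_gap":[1,1,1,1,1]}' > m.json && python3 -m crank m.json >/dev/null
echo '{"dx":[0,0,0,0],"dy":[0,0,0,0],"dz":[0,0,0,0],"turn":[-0.0191,0,0,0],"finger_gap":[1,1,1,1]}' > m.json && python3 -m crank m.json
python3 -c "
from h import *
wing([.5415,-.2575],'pics/w3.png')
to([.5415,-.2575,.23],171)"
```

```text
time_s: 16.95
position: [0.518, -0.1222, 0.2246]
eef_rot: [3.141, 0.0, 2.648]
force: [1.2, 0.7, 0.4]
opening: 1.003
gripper_force: 0.0
time_s: 17.85
position: [0.5363, -0.2575, 0.2244]
eef_rot: [3.142, -0.0, 2.968]
force: [0.0, -1.1, -0.6]
opening: 1.004
gripper_force: 0.0
pts 617 591 top 0.0766 rect [ 540.9 -255.5] [13.8 45.8] 82.2 mean [ 0.5398 -0.2554] dir 171.8
t 17.9 pos [ 0.5363 -0.2576  0.2245] yaw 170.1 tooldelta [-0.0051  0.0009 -0.0055] turn -0.016 q7 2.02 F [-0.41 -1.37 -0.12] T [-0.011 -0.004 -0.014]
```

View pics/w3.png

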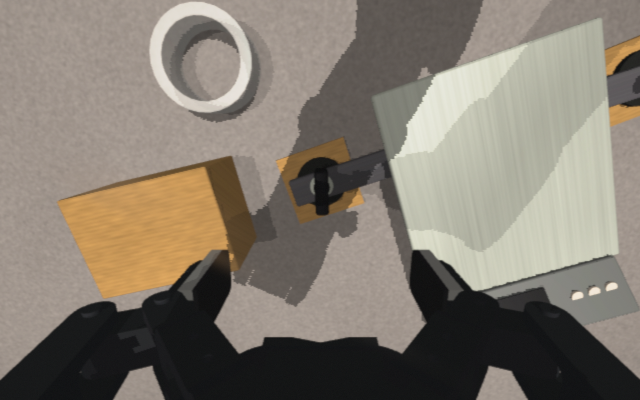

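The wrist view shows the right wing at pixel (321,190), upright and centred. The carton side is clear of the left finger. Going down.

In the tool's units: 0.045 m is 0.9, -0.0058 m is -0.116, -0.02 rad / 3.1416 = -0.0064.

```bash
echo '{"dx":[-0.116,0,0,0,0],"dy":[0.03,0,0,0,0],"dz":[0.9,0.9,0.9,0.6,0.25],"turn":[-0.0064,0,0,0,0],"finger_gap":[1,1,1,0.6,0.4]}' > m.json && python3 -m crank m.json 20
echo '{"dx":[0,0,0,0,0],"dy":[0,0,0,0,0],"dz":[0,0,0,0,0],"turn":[0,0,0,0,0],"finger_gap":[0.3,0.3,0,0,0]}' > m.json && python3 -m crank m.json 20
echo '{"dx":[0,0,0],"dy":[0,0,0],"dz":[0,0,0],"turn":[0,0,0],"finger_gap":[0,0,0]}' > m.json && python3 -m crank m.json >/dev/null
python3 -c "
from h import *
to([.542,-.257,.0455],171)"
```

```text
time_s: 18.4
position: [0.5407, -0.2562, 0.0441]
eef_rot: [3.141, -0.004, 2.989]
force: [-0.2, -0.3, 0.5]
opening: 0.691
gripper_force: 0.0
time_s: 18.9
position: [0.5435, -0.2577, 0.0485]
eef_rot: [-3.141, 0.003, 2.99]
force: [1.3, 0.0, 4.3]
opening: 0.16
gripper_force: 25.8
t 19.2 pos [ 0.5435 -0.2578  0.048 ] yaw 171.3 tooldelta [0.0016 0.0005 0.0025] turn 0.005 q7 2.15 F [ 1.33 -0.95  6.15] T [-0.034 -0.496  0.015]
```

In the tool's units: -0.0025 m is -0.05.

```bash
echo '{"dx":[0,0,0],"dy":[0,0,0],"dz":[-0.05,0,0],"turn":[0,0,0],"finger_gap":[0,0,0]}' > m.json && python3 -m crank m.json >/dev/null
for i in 1 2 3 4 5 6 7; do
python3 -c "
from h import *
to([.542,-.257,.046],171)"
echo '{"dx":[0,0,0],"dy":[0,0,0],"dz":[0.02,0,0],"turn":[0,0,0],"finger_gap":[0,0,0]}' > m.json && python3 -m crank m.json >/dev/null; done
python3 -c "
from h import *
to([.542,-.257,.046],171)"
```

```text
t 19.5 pos [ 0.543  -0.2574  0.0495] yaw 171.3 tooldelta [0.0011 0.0002 0.0035] turn 0.006 q7 2.15 F [ 5.09 -1.   -3.3 ] T [-0.369 -1.153 -0.002]
t 19.8 pos [ 0.543  -0.2575  0.0489] yaw 171.3 tooldelta [0.0011 0.0004 0.0029] turn 0.006 q7 2.15 F [ 5.59 -1.2   0.98] T [-0.363 -1.183 -0.054]
t 20.1 pos [ 0.543  -0.2577  0.0482] yaw 171.3 tooldelta [0.0011 0.0005 0.0021] turn 0.005 q7 2.15 F [ 3.98 -1.17  5.83] T [-0.242 -0.96  -0.049]
t 20.4 pos [ 0.543  -0.2578  0.0475] yaw 171.3 tooldelta [0.0011 0.0007 0.0015] turn 0.005 q7 2.15 F [ 4.26 -0.94  8.33] T [-0.12  -0.786  0.034]
t 20.7 pos [ 0.543  -0.258   0.0468] yaw 171.3 tooldelta [0.0012 0.0009 0.0008] turn 0.005 q7 2.15 F [ 1.95 -1.1  12.62] T [-0.074 -0.563 -0.003]
t 21.0 pos [ 0.5431 -0.2582  0.0461] yaw 171.3 tooldelta [0.0012 0.0011 0.0001] turn 0.005 q7 2.15 F [ 1.39 -1.37 14.69] T [ 0.032 -0.343  0.045]
t 21.3 pos [ 0.543  -0.2584  0.0454] yaw 171.3 tooldelta [ 0.0012  0.0012 -0.0006] turn 0.005 q7 2.16 F [ 1.02 -1.24 19.17] T [ 0.175 -0.123  0.105]
t 21.6 pos [ 0.5431 -0.2586  0.0447] yaw 171.3 tooldelta [ 0.0013  0.0014 -0.0013] turn 0.005 q7 2.16 F [-0.61 -0.58 21.22] T [ 0.261  0.01  -0.021]
```

In the tool's units: -0.003 m is -0.06.

```bash
for i in 1 2 ; do
echo '{"dx":[0,0,0,0],"dy":[0,0,0,0],"dz":[-0.06,0,0,0],"turn":[0,0,0,0],"finger_gap":[0,0,0,0]}' > m.json && python3 -m crank m.json >/dev/null
python3 -c "
from h import *
to([.542,-.257,.046],171)"; done
python3 - <<'E'
from h import *
im,P=wing([.543,-.257],'pics/w4.png')
for c in ('side','scene'):
    im=r.get_image(c); f=im['frame'][...,::-1]
    x=np.array([.522,-.266,.016]); 
    M=rot(im['orientation']).T@(x-np.array(im['eye'])); u=int(im['cx']+im['fx']*M[0]/-M[2]); v=int(im['cy']-im['fy']*M[1]/-M[2])
    cv2.imwrite(f'pics/{c}4.png',cv2.resize(f[v-35:v+35,u-50:u+50],(600,420),interpolation=cv2.INTER_CUBIC))
cv2.imwrite('pics/c4.png',np.vstack([cv2.resize(cv2.imread(f'pics/{c}4.png'),(428,300)) for c in('side','scene')]))
E
```

```text
t 22.0 pos [ 0.5431 -0.258   0.0468] yaw 171.3 tooldelta [0.0012 0.0008 0.0008] turn 0.005 q7 2.15 F [ 2.73 -0.75 12.24] T [-0.035 -0.582 -0.036]
t 22.4 pos [ 0.543  -0.2575  0.0489] yaw 171.3 tooldelta [0.001  0.0004 0.0029] turn 0.006 q7 2.15 F [ 5.89 -1.47  1.47] T [-0.374 -1.211 -0.006]
pts 5249 932 top 0.0868 rect [ 541.9 -256.3] [46.1 24. ] 80.9 mean [ 0.538  -0.2558] dir 80.6
```

View pics/c4.png

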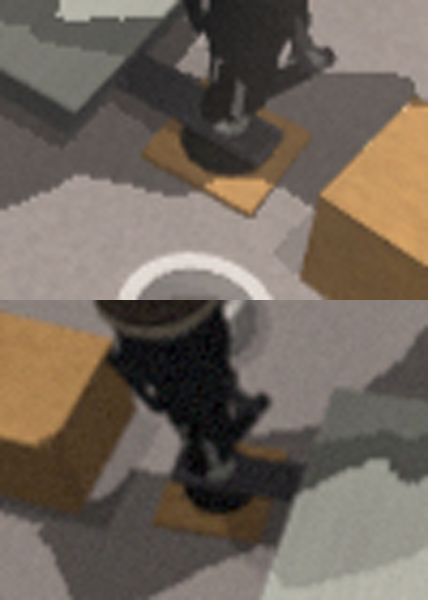

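The pictures show the fingers on the right wing, foot over its shim, and nothing else touched. A gap can't be resolved at this scale. The press curve returned to its start, so the wing isn't slipping in the fingers. The slope softens only after about 6 N, so the right gap is about 1 mm or less. I'm turning in small steps and watching the height.

Units first: shifts go in shares of 50 mm and turns go in shares of 180 degrees. So -0.001 m is -0.02.

```bash
echo '{"dx":[-0.02,0,0],"dy":[0,0,0],"dz":[0,0,0],"turn":[0,0,0],"finger_gap":[0,0,0]}' > m.json && python3 -m crank m.json >/dev/null
python3 -c "
from h import *
avg(3)"
for i in 1 2; do
echo '{"dx":[0,0,0,0,0],"dy":[0,0,0,0,0],"dz":[0.0038,0.0038,0.0038,0.0038,0],"turn":[0.0318,0.0318,0.0318,0.0318,0],"finger_gap":[0,0,0,0,0]}' > m.json && python3 -m crank m.json >/dev/null
python3 -c "
from h import *
avg(3)"; done
```

```text
t 23.05 pos [ 0.54308 -0.25757  0.04855] F [ 2.46 -1.59  3.92] Tz 0.0357 tau7 0.0055 sd [0.0225 0.0001] yaw 171.3 q7 2.151
t 23.8 pos [ 0.54286 -0.25825  0.04782] F [ 0.52 -5.36  4.62] Tz -0.0638 tau7 -0.0242 sd [0.0225 0.1053] yaw 148.46 q7 1.842
t 24.55 pos [ 0.54233 -0.25877  0.04713] F [-0.95 -5.94  5.52] Tz -0.0958 tau7 0.0205 sd [0.0347 0.0495] yaw 125.5 q7 1.531
```

In the tool's units: -0.0015 m is -0.03, -0.001 m is -0.02.

```bash
echo '{"dx":[-0.03,0,0],"dy":[-0.02,0,0],"dz":[-0.016,0,0],"turn":[0,0,0],"finger_gap":[0,0,0]}' > m.json && python3 -m crank m.json >/dev/null
for i in 1 2 3 4; do
python3 -c "
from h import *
avg(2)"
echo '{"dx":[0,0,0],"dy":[0,0,0],"dz":[0.02,0,0],"turn":[0,0,0],"finger_gap":[0,0,0]}' > m.json && python3 -m crank m.json >/dev/null; done
python3 -c "
from h import *
avg(2)"
```

```text
t 25.05 pos [ 0.54244 -0.25883  0.04739] F [-3.42 -2.07  1.88] Tz -0.014 tau7 0.032 sd [0.0156 0.0026] yaw 125.49 q7 1.531
t 25.55 pos [ 0.54252 -0.25895  0.04688] F [-5.58 -1.21  7.53] Tz -0.0117 tau7 0.0094 sd [0.0406 0.    ] yaw 125.47 q7 1.532
t 26.05 pos [ 0.54258 -0.25911  0.04628] F [-6.97 -0.29 12.89] Tz 0.03 tau7 -0.0053 sd [0.0142 0.    ] yaw 125.46 q7 1.533
t 26.55 pos [ 0.54261 -0.25926  0.04564] F [-8.11 -0.4  16.51] Tz 0.0044 tau7 -0.0148 sd [0.0026 0.    ] yaw 125.46 q7 1.534
t 27.05 pos [ 0.54263 -0.25948  0.04494] F [-8.73  0.75 19.69] Tz 0.0132 tau7 -0.0226 sd [0.0103 0.    ] yaw 125.45 q7 1.535
```

In the tool's units: -0.0042 m is -0.084, -0.001 m is -0.02.

```bash
echo '{"dx":[0,0,0],"dy":[-0.02,0,0],"dz":[-0.084,0,0],"turn":[0,0,0],"finger_gap":[0,0,0]}' > m.json && python3 -m crank m.json >/dev/null
python3 -c "
from h import *
avg(3)"
echo '{"dx":[0,0,0,0,0],"dy":[0,0,0,0,0],"dz":[0.003,0.003,0.003,0,0],"turn":[0.0318,0.0318,0.0318,0,0],"finger_gap":[0,0,0,0,0]}' > m.json && python3 -m crank m.json >/dev/null
python3 -c "
from h import *
avg(3)"
echo '{"dx":[0,0,0,0,0],"dy":[0,0,0,0,0],"dz":[0.003,0.003,0.003,0,0],"turn":[0.0318,0.0318,0.0318,0,0],"finger_gap":[0,0,0,0,0]}' > m.json && python3 -m crank m.json >/dev/null
python3 -c "
from h import *
avg(3)"
```

```text
t 27.6 pos [ 0.54248 -0.25894  0.04755] F [-1.9   2.96 -0.36] Tz -0.0537 tau7 0.0113 sd [0.0326 0.0004] yaw 125.51 q7 1.532
t 28.35 pos [ 0.54204 -0.25919  0.04723] F [-3.66  4.01 -1.47] Tz -0.0204 tau7 0.0801 sd [0.016  0.0309] yaw 108.42 q7 1.298
t 29.1 pos [ 0.54158 -0.25932  0.04675] F [-5.33  3.69 -0.3 ] Tz -0.0856 tau7 0.0749 sd [0.008  0.0032] yaw 91.2 q7 1.06
```

In the tool's units: -0.0012 m is -0.024, 0.0008 m is 0.016.

```bash
echo '{"dx":[0.016,0,0,0,0],"dy":[-0.024,0,0,0,0],"dz":[0,0,0,0,0],"turn":[0,0,0,0,0],"finger_gap":[0,0,1,1,1]}' > m.json && python3 -m crank m.json
echo '{"dx":[0,0,0,0,0],"dy":[0,0,0,0,0],"dz":[-0.6,-1,-1,-1,-1],"turn":[0,0,0,0,0],"finger_gap":[1,1,1,1,1]}' > m.json && python3 -m crank m.json
echo '{"dx":[0,0],"dy":[0,0],"dz":[0,0],"turn":[0,0],"finger_gap":[1,1]}' > m.json && python3 -m crank m.json >/dev/null
python3 - <<'E'
from h import *
wing([.5415,-.2585],'pics/w5.png')
to([.5415,-.2585,.23],91)
for c in('scene','side'):
    im=r.get_image(c); P=cloud(im).reshape(-1,3); old=np.load(c+'.npy').reshape(-1,3)
    if c=='scene': cv2.imwrite('pics/end.png',im['frame'][...,::-1])
    for A in(old,P):
        m=(abs(A[:,2]-.058)<.004)&(abs(A[:,0]-.59)<.25)&(abs(A[:,1]+.06)<.14)
        print(c,'deck',np.median(A[m],0).round(4),np.round(cv2.minAreaRect(A[m,:2].astype(np.float32)*1000)[0],1),np.round(cv2.minAreaRect(A[m,:2].astype(np.float32)*1000)[2],2))
        for x in((.488,.109),(.542,-.258)):
            q=A[(np.hypot(A[:,0]-x[0],A[:,1]-x[1])<.035)&(A[:,2]>.05)&(A[:,2]<.09)]
            t=q[q[:,2]>np.percentile(q[:,2],95)-.012] if len(q) else q
            if len(t)>5: b=cv2.minAreaRect(t[:,:2].astype(np.float32)*1000); print('  wing',len(q),np.percentile(q[:,2],95).round(4),np.round(b[0],1),np.round(b[1],1))
E
```

```text
time_s: 29.65
position: [0.5419, -0.2595, 0.0475]
eef_rot: [3.14, 0.001, 1.59]
force: [-0.5, -0.6, 0.9]
opening: 0.662
gripper_force: 0.0
time_s: 30.15
position: [0.541, -0.2592, 0.2794]
eef_rot: [3.141, 0.001, 1.59]
force: [1.0, 0.0, -0.3]
opening: 0.999
gripper_force: 0.0
pts 457 445 top 0.074 rect [ 541.1 -255.7] [13.2 44.5] 1.4 mean [ 0.5412 -0.255 ] dir 91.5
t 30.4 pos [ 0.5413 -0.2588  0.2769] yaw 91.1 tooldelta [0.0002 0.0002 0.0469] turn 0.002 q7 0.86 F [0.6  0.18 0.36] T [0.005 0.011 0.041]
scene deck [ 0.5742 -0.0638  0.0572] [589.  -62.6] 8.58
  wing 80 0.0777 [487.1 108.5] [46.7 12.8]
  wing 102 0.0757 [ 543.  -255.7] [14.2 46.2]
scene deck [ 0.5736 -0.0613  0.0572] [588.2 -61.9] 8.3
  wing 106 0.0726 [487.8 110. ] [14.2 45. ]
  wing 97 0.0743 [ 541.  -254.4] [16.8 44.2]
side deck [ 0.5521 -0.0782  0.0579] [583.9 -66.6] 9.21
  wing 93 0.0781 [484.9 105.9] [50.5 16.6]
  wing 129 0.077 [ 538.8 -259.9] [14.4 47.2]
side deck [ 0.551  -0.0771  0.058 ] [583.5 -65.6] 8.38
  wing 97 0.0743 [485.4 105.8] [14.7 45.3]
  wing 136 0.0741 [ 538.3 -259.1] [46.6 16.7]
```

View pics/w5.png

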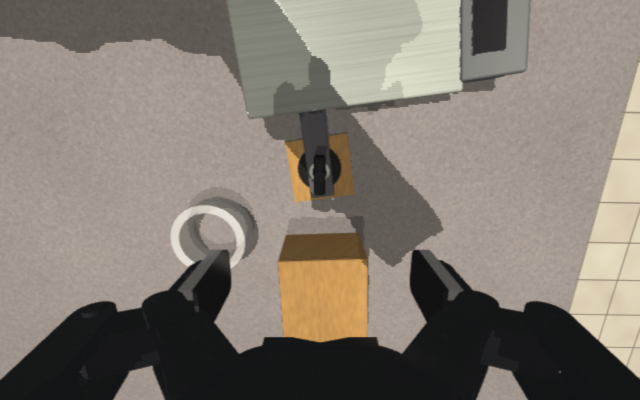

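The picture shows the right wing at (320,175) over its shim, clear of the fingers, with the carton and tape still in place. The scale moved under 1 mm. Both feet showed a bearing response, so I'm handing in.

```bash
python3 -c "
from bench import r
print(r.hand_in())"
```

```text
the job is handed in; nothing more can be done
None
```

I turned both wing screws down until, by the press and height readings, each foot carries about 4 N (estimated, not measured directly), then let go and handed the job in at about 30 s; the scale moved about 1 mm, the carton and tape were still in place, and I did no separate rock test after letting go.

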